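Fetch the bur block from behind the bottle and the carton

TASK

The blue bur block stands at the back of the steel tray, behind the oil bottle and the carton. Stand both of these on the blue mat, then fetch the bur block and stand it in the green basket, and only then put the bottle and the carton back in the tray, each where it stood at first and turned the same way. Keep the bottle upright throughout and leave the test coil and the brush in the tray where they are.

Things in the scene. Friction and masses are not known exactly. Their poses are not given: they have to be found in the camera images.
- steel_tray: Shallow stainless tray with a raised rim, fixed. 300 (its x) x 192 (its y) x 36 mm high; inside 270 x 162 mm, floor 1 mm above its origin. Origin: centre of its underside. Its x points away from the robot (to the back), within 0.06 rad.
- blue_mat: Flat blue mat, fixed, 190 (its x) x 120 (its y) mm, 4 mm thick: the place to set things aside. Origin: centre of its underside.
- green_basket: Low green basket, open at the top, fixed. 150 (its x) x 110 (its y) mm outside, walls 3 mm thick and 27 mm high with the rim, floor about 5 mm above its origin. Origin: centre of its underside.
- bur_block: Blue block holding short steel burs, loose, 0.12 kg. Block 34 (its x) x 58 (its y) x 20 mm high, bur tips reach 35 mm. Origin: centre of its underside. Grasp the block across its x. At the start at the back of the tray, long side across it; bottle and carton stand side by side about 40 mm in front (centre to centre, towards the robot) and are taller: a gripper's body would meet them.
- strip_carton: White carton with a purple band at its top, loose, 0.09 kg, standing upright. 34 (its x) x 62 (its y) x 88 mm high. Origin: centre of its underside. Left or right of the bottle; the two are about 76 mm apart, centre to centre.
- oil_bottle: Amber dropper bottle with a black cap, loose, 0.07 kg, standing upright, 102 mm high. Round body 31 mm in diameter up to 64 mm, narrower above (about 20 mm). Origin: centre of its underside.
- test_coil: Coil of white tube with a blue capsule, loose, 48 x 54 x 21 mm, lying at the front of the tray. Origin: centre of its underside. Not to be moved.
- scrub_brush: Small orange brush, loose, 30 (its x) x 85 (its y) x 22 mm, lying at the front of the tray. Origin: centre of its underside. Not to be moved.

How it is judged:
By the outcome, as a careful person would: the job done as asked, in the order asked, and still so for the second after the job is handed in, with the robot touching nothing.
It also fails if it takes over 131 s, if anything falls off the work surface, if the arm or the gripper's body presses on something with over 40 N, if the wrist force passes 120 N, or if a joint passes its speed limit or range.

ROBOT

A 6-joint arm with a two-finger parallel gripper is mounted at the origin on a cart in front of the work surface, level with it; the furniture and walls round the work are solid. World frame = base frame: x ahead of the robot, y to its left, z up, the work surface at z = 0. Lengths are in m, angles in degrees, forces in N, time in s.
With the tool pointing down it reaches from about 0.35 to 0.875 m from the base axis. Payload 4.2 kg.
Tool frame: the origin (TCP) lies midway between the tips of the shut fingers; the grasp point (between the pads) lies 19 mm behind it; z points along the fingers, y is the line along which they close (so a half turn about z gives the same grasp; the last joint's range is limited). The gripper opens to 87 mm and grips with 3 to 60 N. Pads are 19 mm wide; open, the fingers measure 117 mm over their backs; the gripper's body (75 mm by 190 mm) begins 51 mm behind the grasp point.
Start: joints at [14.817, 22.042, 0.453, 0, -68.411, -14.817], TCP at [0.625, 0, 0.223] pointing down, gripper open.
Joint ranges: [-179.83, 179.83], [-69.29, 118.12], [-61.27, 80.66], [-181.25, 117.63], [-171.15, -9.14], [-177.46, 177.46]. Speed limits (degrees/s): [159.86, 159.86, 180, 180, 180, 180].

INTERFACE

Orientations are given as [roll, pitch, yaw] about the fixed x, y, z axes, in that order (R = Rz(yaw) Ry(pitch) Rx(roll)).
In Python, from workcell import env gives the robot as it stands. Calls block until the motion is done:
- env.goto(position, orientation): joint-space move of the TCP to a pose.
- env.move_straight(position, rotation=None, rate=0.15, force_limit=None): straight line of the TCP; rotation=None keeps the orientation; rate is the mean speed in m/s. With force_limit (N) it stops when the force on the tool has changed by that much, and returns True; else False.
- env.set_joints(angles): joint-space move.
- env.gripper_to(opening, grasp_force=None): opening from 0.0 (shut) to 1.0 (fully open); grasp_force is the grip in N (None keeps the last); returns when the fingers have stopped.
- env.dwell(seconds).
- env.inverse_kinematics(position, orientation): joint angles nearest the present ones, or None.
- env.read_state(): the state.
- env.grab_frame(name): name is "scene" or "side" or "wrist"; returns a dict with "image" (420x560x3 uint8, blue, green, red), "fx", "fy", "cx", "cy" (pixels), "position" and "orientation" of the camera in the world. Camera axes: x right, y up, looking along -z (the intrinsics and any distortion apply to the point x, -y, -z); pixel columns grow to the right and rows downward; lengths in m; the calibration is good to about 2 mm. A picture is of the moment at which its call begins. There is no depth.
A pose or a line that the arm cannot do raises env.Unreachable and nothing moves.
- env.close_job(): hands the job in; it is judged then, once.
Trained networks look in a picture, given as the dict that the camera call returned (one of the last four; its "shot" number tells which), for a name from the list of things; names that differ only in an ending like _2 or _b are one class to them, and where a whole thing is asked for, a point or a joint stands for the part that bears it (a point fixed in the world has none). Each returns a list of dicts, best first, with "score" (0 to 1); they miss things now and then, are a little off and sometimes report something else, mostly with a low value. They report only what shows in the picture. A call takes as long as a camera call.
- env.search_frame(picture, thing): "xyz" ([x, y, z] in m, in world coordinates, good to about 4 mm: the middle of the surface that is visible of it).
- env.trace(picture, thing): "mask" (420x560 bool, what is visible of it).
The state is a dict: "clock": time; "joint_positions": joint angles; "qvel": joint speeds; "joint_torque": joint torques, N m; "position": TCP position; "tool_rot": TCP orientation; "force": force on the tool from outside, world axes, zero at the start; "wrist_torque": the same for the moment, N m; "opening": opening from 0.0 (shut) to 1.0 (fully open); "finger_force": force on a finger pad.
Only numpy, scipy, OpenCV 4.12 (cv2) and the standard library are available. Lean on these libraries where they do the work, as an engineer would, in place of code of your own. Each camera call takes 0.05 s, during which the arm holds its last target. There are 200 camera calls.

## Working session

There is one attempt and no reset: what is moved stays moved. The work goes in short steps, each a Python script; the robot and the scene stay as the last script left them, time stands still between calls to the robot, and variables do not carry over. Pictures are saved under pics/ and viewed, at most 14 in all, crops included, and the job is handed in when it is done.

```bash
mkdir -p pics; ls; python3 - <<'E'
from workcell import env
import cv2, numpy as np
s=env.read_state(); print(s['clock'],s['position'],s['tool_rot'],s['opening'])
ims=[]
for n in ['scene','side','wrist']:
    f=env.grab_frame(n); print(n,{k:np.round(v,4) if k not in('image',) else 0 for k,v in f.items()})
    cv2.imwrite(f'pics/{n}0.png',f['image'])
    for t in ['steel_tray','blue_mat','green_basket','bur_block','strip_carton','oil_bottle','test_coil','scrub_brush']:
        r=env.search_frame(f,t)
        print(' ',t,[(np.round(q['xyz'],3).tolist(),round(q['score'],2)) for q in r[:2]])
print(env.read_state()['clock'])
E
```

```text
pics
workcell.py
0.0 [6.24418472e-01 2.73258162e-05 2.21454845e-01] [ 1.79877570e+02 -3.47618220e-03 -9.00129319e+01] 1.0006302086554257
scene {'image': 0, 'fx': np.float64(397.4129), 'fy': np.float64(397.4129), 'cx': np.float64(278.0238), 'cy': np.float64(212.3705), 'position': array([ 0.2329, -0.6923,  0.7128]), 'orientation': array([ 39.7331,   0.5148, -27.0778]), 'shot': np.int64(1)}
  steel_tray [([0.528, -0.41, 0.0], 0.81)]
  blue_mat [([0.521, -0.005, -0.0], 0.82)]
  green_basket [([0.504, -0.208, -0.001], 0.59)]
  bur_block [([0.596, -0.404, 0.023], 0.83)]
  strip_carton [([0.541, -0.384, 0.072], 0.9)]
  oil_bottle [([0.544, -0.448, 0.054], 0.97)]
  test_coil [([0.447, -0.372, 0.013], 0.93)]
  scrub_brush [([0.447, -0.446, 0.022], 0.89)]
side {'image': 0, 'fx': np.float64(421.2276), 'fy': np.float64(421.2276), 'cx': np.float64(287.6918), 'cy': np.float64(204.9782), 'position': array([ 0.1146, -0.7732,  0.5742]), 'orientation': array([ 53.2322,   1.2616, -34.8501]), 'shot': np.int64(2)}
  steel_tray [([0.525, -0.412, 0.005], 0.69), ([0.449, -0.367, 0.013], 0.59)]
  blue_mat [([0.502, -0.204, 0.005], 0.63)]
  green_basket [([0.503, -0.204, 0.005], 0.76)]
  bur_block [([0.601, -0.423, 0.021], 0.6)]
  strip_carton [([0.545, -0.386, 0.061], 0.87)]
  oil_bottle [([0.536, -0.45, 0.053], 0.66)]
  test_coil [([0.449, -0.371, 0.013], 0.84)]
  scrub_brush [([0.444, -0.45, 0.025], 0.59)]
wrist {'image': 0, 'fx': np.float64(295.2262), 'fy': np.float64(295.2262), 'cx': np.float64(278.9592), 'cy': np.float64(216.0492), 'position': array([ 0.6253, -0.0774,  0.3847]), 'orientation': array([-1.642250e+01, -9.000000e-03,  1.799495e+02]), 'shot': np.int64(3)}
  steel_tray []
  blue_mat [([0.525, -0.002, 0.006], 0.93)]
  green_basket [([0.494, -0.181, 0.005], 0.68)]
  bur_block []
  strip_carton []
  oil_bottle []
  test_coil []
  scrub_brush []
1.35
```

View pics/scene0.png

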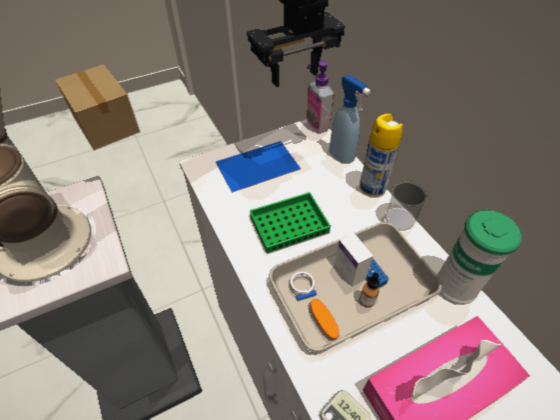

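View pics/side0.png

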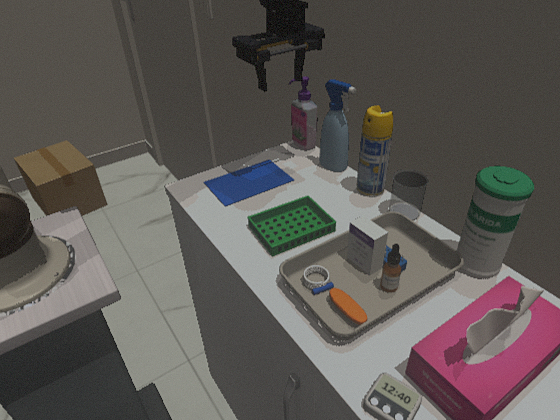

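The scene view shows the tray at about (355,285) px, with the carton at (353,258), the bottle at (370,290) and the block behind them at (377,274). The basket is at (290,222) and the mat at (258,165). The side view confirms this and shows a tall canister behind the tray at (490,220) and a tissue box to the right of it. Next I'll take wrist views over the tray.

```bash
cat > h.py <<'E'
import numpy as np, cv2, pickle
from scipy.spatial.transform import Rotation as Ro
from scipy.optimize import minimize
def proj(f,P):
    q=(np.asarray(P)-f['position'])@Ro.from_euler('xyz',f['orientation'],degrees=True).as_matrix()
    return np.c_[f['fx']*q[:,0]/-q[:,2]+f['cx'], f['fy']*-q[:,1]/-q[:,2]+f['cy']]
def box(lx,ly,h):
    return np.array([[a*lx/2,b*ly/2,c*h] for a in(-1,1) for b in(-1,1) for c in(0,1)])
def cyl(rs):
    t=np.linspace(0,2*np.pi,24,endpoint=False)
    return np.concatenate([np.c_[r*np.cos(t),r*np.sin(t),0*t+z] for r,z in rs])
def place(P,p):
    c,s=np.cos(p[3]),np.sin(p[3]); return P@np.array([[c,-s,0],[s,c,0],[0,0,1]]).T+p[:3]
def hull(f,P,S=4):
    m=np.zeros((420*S,560*S),np.uint8)
    for Q in P:
        h=cv2.convexHull((((proj(f,Q)+.5)*S-.5)).astype(np.float32)); cv2.fillConvexPoly(m,np.round(h*16).astype(np.int32),1,shift=4)
    return cv2.resize(m.astype(np.float32),(560,420),interpolation=cv2.INTER_AREA)
def fit(views,parts,p0,free=(0,1,2,3)):
    """views: [(frame,mask)]; least mask difference"""
    p0=np.array(p0,float); free=list(free); sc=np.array([.01,.01,.01,.1])[free]
    ms=[cv2.GaussianBlur(m.astype(np.float32),(0,0),1.) for _,m in views]
    def c(u):
        p=p0.copy(); p[free]+=u*sc; P=[place(Q,p) for Q in parts]
        return sum(((cv2.GaussianBlur(hull(f,P),(0,0),1.)-m)**2).sum()/m.sum() for (f,_),m in zip(views,ms))
    n=len(free); r=minimize(c,np.zeros(n),method='Nelder-Mead',options=dict(initial_simplex=np.r_[np.zeros((1,n)),np.eye(n)],xatol=.01,fatol=1e-5,maxiter=250))
    p0[free]+=r.x*sc; return p0,r.fun
E
cat > cap.py <<'E'
from workcell import env
from h import *
T=['steel_tray','bur_block','strip_carton','oil_bottle','green_basket','blue_mat','test_coil','scrub_brush']
out=[]
def shot(n,names):
    f=env.grab_frame(n); d={}
    for t in names:
        r=env.trace(f,t)
        if r: d[t]=(r[0]['score'],r[0]['mask'])
    out.append((n,f,d)); print(n,{k:(round(v[0],2),int(v[1].sum())) for k,v in d.items()})
shot('wrist',T[4:6]); shot('scene',T); shot('side',T)
env.goto([.50,-.30,.26],[180,0,-90]); shot('wrist',T)
env.goto([.58,-.38,.26],[180,0,-90]); shot('wrist',T)
for i in(3,4): cv2.imwrite(f'pics/w{i}.png',out[i][1]['image'])
pickle.dump(out,open('cap.pkl','wb')); print(env.read_state()['clock'])
E
python3 cap.py
```

```text
wrist {'green_basket': (0.84, 9227), 'blue_mat': (0.72, 13047)}
scene {'steel_tray': (0.62, 10367), 'bur_block': (0.78, 276), 'strip_carton': (0.83, 1379), 'oil_bottle': (0.81, 470), 'green_basket': (0.68, 3273), 'blue_mat': (0.69, 2368), 'test_coil': (0.88, 366), 'scrub_brush': (0.93, 616)}
side {'steel_tray': (0.83, 10032), 'bur_block': (0.66, 133), 'strip_carton': (0.76, 1795), 'oil_bottle': (0.96, 743), 'green_basket': (0.94, 3228), 'blue_mat': (0.85, 2155), 'test_coil': (0.92, 490), 'scrub_brush': (0.96, 703)}
wrist {'steel_tray': (0.89, 34281), 'bur_block': (0.62, 1006), 'strip_carton': (0.67, 2302), 'oil_bottle': (0.7, 2318), 'green_basket': (0.79, 7532), 'blue_mat': (0.63, 1786), 'test_coil': (0.69, 609), 'scrub_brush': (0.95, 1498)}
wrist {'steel_tray': (0.64, 28213), 'bur_block': (0.61, 1110), 'strip_carton': (0.97, 1873), 'oil_bottle': (0.75, 542), 'green_basket': (0.87, 3552), 'test_coil': (0.94, 732), 'scrub_brush': (0.62, 1365)}
5.0667
```

View pics/w4.png

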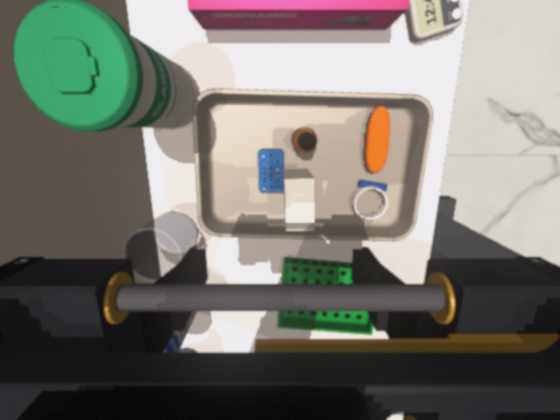

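The wrist view over the tray shows the block at (271,171), the bottle cap at (305,138) and the carton at (300,203). The brush is at (377,140), the coil at (371,203) and the canister at the back left, (80,70). Now I'll fit poses to the masks.

```bash
cat > fitall.py <<'E'
from h import *
out=pickle.load(open('cap.pkl','rb'))
M={'strip_carton':([box(.034,.062,.088)],[.545,-.385,0,0],(0,1,2,3)),
'oil_bottle':([cyl([(.0155,0),(.0155,.064)]),cyl([(.010,.064),(.010,.102)])],[.545,-.45,0,0],(0,1,2)),
'bur_block':([box(.034,.058,.020)],[.6,-.41,0,0],(0,1,2,3)),
'green_basket':([box(.15,.11,.027)],[.5,-.2,0,0],(0,1,2,3)),
'blue_mat':([box(.19,.12,.004)],[.52,0,0,0],(0,1,2,3)),
'steel_tray':([box(.30,.192,.036)],[.525,-.41,0,0],(0,1,2,3))}
use={'strip_carton':[(1,2,3,4),(1,2),(3,4),(1,4)],'oil_bottle':[(1,2,3,4),(1,2),(3,4),(1,2,4)],'bur_block':[(3,4),(4,)],
 'green_basket':[(0,1,2),(1,2,4),(1,2)],'blue_mat':[(0,1,2),(0,)],'steel_tray':[(1,2,3,4),(3,4),(1,2)]}
for t,(P,p0,fr) in M.items():
    for u in use[t]:
        for zf in ((1,) if len(u)>1 else ())+ (0,):
            if zf==0:p0=[p0[0],p0[1],.001 if t in('strip_carton','oil_bottle','bur_block') else 0,0]
            p,c=fit([(out[i][1],out[i][2][t][1]) for i in u],P,p0,fr if zf else [k for k in fr if k!=2])
            print(t,u,'z' if zf else '-',np.round(p[:3]*1000,1),'yaw %.1f'%np.degrees(p[3]),'cost %.3f'%c)
E
python3 fitall.py
```

```text
strip_carton (1, 2, 3, 4) z [ 556.9 -373.     0.6] yaw 2.2 cost 0.021
strip_carton (1, 2, 3, 4) - [ 556.9 -372.9    1. ] yaw 2.5 cost 0.022
strip_carton (1, 2) z [ 556.2 -373.2    1.7] yaw 2.3 cost 0.009
strip_carton (1, 2) - [ 556.5 -372.6    1. ] yaw 2.3 cost 0.009
strip_carton (3, 4) z [ 5.570e+02 -3.731e+02  5.000e-01] yaw 2.4 cost 0.010
strip_carton (3, 4) - [ 557.  -373.2    1. ] yaw 2.5 cost 0.010
strip_carton (1, 4) z [ 557.1 -373.     0.8] yaw 2.6 cost 0.009
strip_carton (1, 4) - [ 557.2 -373.1    1. ] yaw 2.6 cost 0.009
oil_bottle (1, 2, 3, 4) z [ 549.4 -443.5   -8.1] yaw 0.0 cost 1.557
oil_bottle (1, 2, 3, 4) - [ 549.4 -444.2    1. ] yaw 0.0 cost 1.654
oil_bottle (1, 2) z [ 554.8 -439.1  -14. ] yaw 0.0 cost 0.171
oil_bottle (1, 2) - [ 545.8 -446.1    1. ] yaw 0.0 cost 0.204
oil_bottle (3, 4) z [ 545.4 -442.4  -56. ] yaw 0.0 cost 1.265
oil_bottle (3, 4) - [ 550.4 -444.5    1. ] yaw 0.0 cost 1.409
oil_bottle (1, 2, 4) z [ 549.6 -443.6   -6.8] yaw 0.0 cost 0.212
oil_bottle (1, 2, 4) - [ 549.3 -444.1    1. ] yaw 0.0 cost 0.282
bur_block (3, 4) z [ 592.5 -402.5    0.7] yaw -0.6
[... 427 characters left out ...]
ket (1, 2) z [ 501.8 -208.     1.8] yaw -5.7 cost 0.011
green_basket (1, 2) - [ 502.5 -206.6    0. ] yaw -5.9 cost 0.011
blue_mat (0, 1, 2) z [5.228e+02 2.800e+00 3.000e-01] yaw -1.7 cost 0.023
blue_mat (0, 1, 2) - [522.9   3.    0. ] yaw -1.7 cost 0.023
blue_mat (0,) - [523.1   2.4   0. ] yaw -1.7 cost 0.002
steel_tray (1, 2, 3, 4) z [ 542.1 -404.5   -0.9] yaw -1.9 cost 1.243
steel_tray (1, 2, 3, 4) - [ 541.5 -404.6    0. ] yaw -1.7 cost 1.244
steel_tray (3, 4) z [ 540.4 -406.    -3.7] yaw -1.6 cost 0.373
steel_tray (3, 4) - [ 540.4 -405.7    0. ] yaw -1.7 cost 0.384
steel_tray (1, 2) z [ 556.1 -389.7  -18.9] yaw -1.9 cost 0.719
steel_tray (1, 2) - [ 546.9 -396.8    0. ] yaw -1.7 cost 0.790
```

```bash
python3 - <<'E'
from h import *
o=pickle.load(open('cap.pkl','rb'))
rows=[]
for i in (1,3,4):
    im=o[i][1]['image'].copy()
    for k,(s,m) in o[i][2].items():
        if k in('strip_carton','oil_bottle','bur_block'):
            cs,_=cv2.findContours(cv2.resize(m.astype(np.uint8),None,fx=3,fy=3,interpolation=0),1,2)
            rows.append((i,k,cs))
    im=cv2.resize(im,None,fx=3,fy=3,interpolation=cv2.INTER_CUBIC)
    for a,k,cs in rows:
        if a==i: cv2.drawContours(im,cs,-1,(0,0,255) if k=='strip_carton' else (0,255,0) if k=='oil_bottle' else (255,0,255),1)
    m=o[i][2]['strip_carton'][1]; y,x=np.argwhere(m).mean(0).astype(int)*3
    y=max(y-190,0);x=max(x-130,0)
    rows.append(im[y:y+380,x:x+260]) if 0 else None
    globals().setdefault('cr',[]).append(im[y:y+400,x:x+262])
cv2.imwrite('pics/m.png',np.hstack([c[:380] for c in cr]))
E
```

```text
(no output)
```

View pics/m.png

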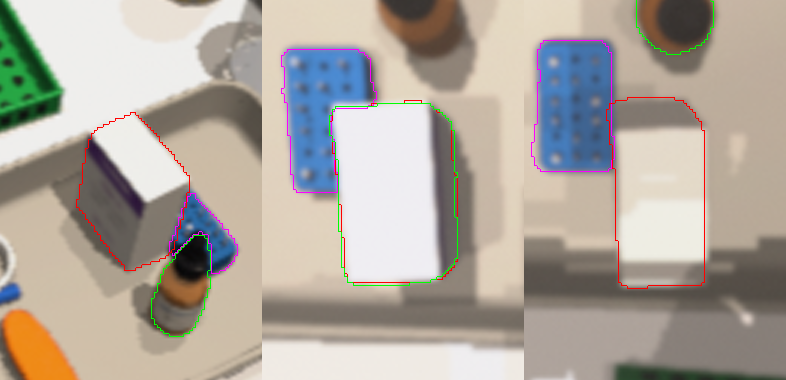

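The carton fit agrees across all views. The bottle mask in one wrist view was wrong: it traced the carton. I'll take two better wrist views for the bottle and block, and triangulate the canister to check clearance.

```bash
cat > cap2.py <<'E'
from workcell import env
from h import *
out=pickle.load(open('cap.pkl','rb'))
for p in ([.55,-.45,.26],[.62,-.41,.26]):
    env.goto(p,[180,0,-90]); f=env.grab_frame('wrist'); d={}
    for t in ['bur_block','oil_bottle','strip_carton','steel_tray']:
        r=env.trace(f,t)
        if r: d[t]=(r[0]['score'],r[0]['mask'])
    out.append(('wrist',f,d)); print({k:(round(v[0],2),int(v[1].sum())) for k,v in d.items()})
pickle.dump(out,open('cap.pkl','wb')); print(env.read_state()['clock'])
E
python3 cap2.py; python3 - <<'E'
from h import *
o=pickle.load(open('cap.pkl','rb'))
B=[cyl([(.0155,0),(.0155,.064)]),cyl([(.0155,.064),(.010,.072)]),cyl([(.010,.07),(.010,.102)])]
for u in [(1,),(2,),(4,),(5,),(6,),(4,5,6),(1,2,5,6)]:
    for z in (0,1) if len(u)>1 else (0,):
        p,c=fit([(o[i][1],o[i][2]['oil_bottle'][1]) for i in u if 'oil_bottle' in o[i][2]],B,[.55,-.447,.001,0],(0,1,2) if z else (0,1)); print('bottle',u,np.round(p*1000,1),round(c,3))
for t,b,p0 in (('bur_block',box(.034,.058,.02),[.592,-.403,.001,0]),('strip_carton',box(.034,.062,.088),[.557,-.373,.001,.04])):
  for u in [(5,),(6,),(4,6)]:
    p,c=fit([(o[i][1],o[i][2][t][1]) for i in u],[b],p0,(0,1,2,3) if len(u)>1 else (0,1,3)); print(t,u,np.round(p*1000,1),round(c,3))
# canister lid
def ray(f,u,v):
    d=Ro.from_euler('xyz',f['orientation'],degrees=True).as_matrix()@np.array([(u-f['cx'])/f['fx'],-(v-f['cy'])/f['fy'],-1]); return f['position'],d
def tri(L):
    A=0;b=0
    for p,d in L:
        d=d/np.linalg.norm(d);Q=np.eye(3)-np.outer(d,d);A=A+Q;b=b+Q@p
    return np.linalg.solve(A,b)
print('lid',tri([ray(o[4][1],78,66),ray(o[1][1],492,232)]))
im=[]
for i in (5,6):
    a=o[i][1]['image'].copy()
    for k,(s,m) in o[i][2].items():
        cs,_=cv2.findContours(m.astype(np.uint8),0,2); cv2.drawContours(a,cs,-1,(0,0,255) if k=='strip_carton' else (0,255,0) if k=='oil_bottle' else (255,0,255),1)
    im.append(a[:290,100:490])
cv2.imwrite('pics/w56.png',np.hstack(im))
E
```

```text
{'bur_block': (0.92, 943), 'oil_bottle': (0.78, 563), 'strip_carton': (0.88, 1818), 'steel_tray': (0.7, 22203)}
{'bur_block': (0.98, 1041), 'oil_bottle': (0.66, 665), 'strip_carton': (0.75, 2177), 'steel_tray': (0.69, 25957)}
6.3833
bottle (1,) [ 546.  -445.9    1.     0. ] 0.123
bottle (2,) [ 546.4 -445.4    1.     0. ] 0.08
bottle (4,) [ 550.4 -444.6    1.     0. ] 0.034
bottle (5,) [ 549.4 -447.7    1.     0. ] 0.133
bottle (6,) [ 552.8 -445.9    1.     0. ] 0.077
bottle (4, 5, 6) [ 550.4 -445.1    1.     0. ] 0.314
bottle (4, 5, 6) [ 548.8 -443.6  -19.9    0. ] 0.097
bottle (1, 2, 5, 6) [ 549.3 -444.8    1.     0. ] 0.541
bottle (1, 2, 5, 6) [ 549.4 -443.7  -11.2    0. ] 0.359
bur_block (5,) [ 593.  -402.2    1.   -72.3] 0.039
bur_block (6,) [ 592.2 -403.3    1.    23.6] 0.015
bur_block (4, 6) [ 591.9 -402.    -3.9    1.8] 0.027
strip_carton (5,) [ 557.  -372.8    1.    25. ] 0.004
strip_carton (6,) [ 556.4 -372.6    1.    37. ] 0.003
strip_carton (4, 6) [ 557.2 -373.7    3.3   43.9] 0.011
lid [ 0.72294579 -0.5007545   0.18618567]
```

View pics/w56.png

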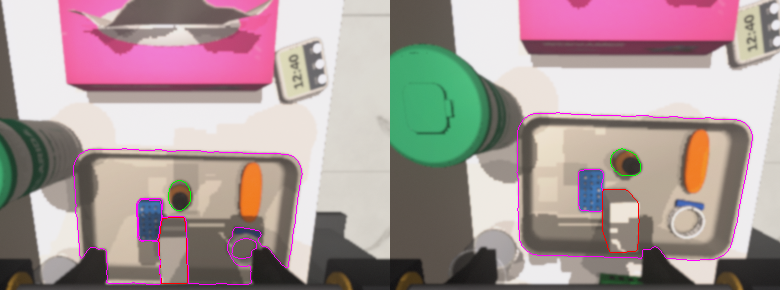

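```bash
python3 - <<'E'
from h import *
o=pickle.load(open('cap.pkl','rb'))
for name,B in {'bulb':[cyl([(.0155,0),(.0155,.060)]),cyl([(.0155,.06),(.010,.067)]),cyl([(.010,.067),(.010,.083)]),cyl([(.006,.083),(.005,.102)])],
 'bulb2':[cyl([(.0155,0),(.0155,.052)]),cyl([(.0155,.052),(.010,.064)]),cyl([(.010,.064),(.010,.080)]),cyl([(.006,.08),(.004,.102)])],
 'body':[cyl([(.0155,0),(.0155,.064)]),cyl([(.01,.064),(.010,.09)])]}.items():
  for u in [(1,2),(4,5,6),(1,2,4,5,6)]:
    for z in (0,1):
        p,c=fit([(o[i][1],o[i][2]['oil_bottle'][1]) for i in u],B,[.55,-.447,.001,0],(0,1,2) if z else (0,1)); print(name,u,np.round(p*1000,1),round(c,3))
p=[.55,-.446,.001,0]; im=[]
B=[cyl([(.0155,0),(.0155,.060)]),cyl([(.0155,.06),(.010,.067)]),cyl([(.010,.067),(.010,.083)]),cyl([(.006,.083),(.005,.102)])]
for i in (1,2,4,5,6):
    S=6; a=cv2.resize(o[i][1]['image'],None,fx=S,fy=S,interpolation=cv2.INTER_CUBIC)
    m=o[i][2]['oil_bottle'][1]; y,x=(np.argwhere(m).mean(0)*S).astype(int)
    for q,c in ((cv2.resize(m.astype(np.uint8),None,fx=S,fy=S,interpolation=0),(0,255,0)),((cv2.resize(hull(o[i][1],[place(b,p) for b in B]),None,fx=S,fy=S)>.5).astype(np.uint8),(0,0,255))):
        cv2.drawContours(a,cv2.findContours(q,0,1)[0],-1,c,1)
    im.append(a[y-190:y+190,x-79:x+79] if i<3 else a[y-190:y+190,x-79:x+79])
cv2.imwrite('pics/bot.png',np.hstack(im))
E
```

```text
bulb (1, 2) [ 548.6 -443.9    1.     0. ] 0.064
bulb (1, 2) [ 549.8 -443.    -1.9    0. ] 0.059
bulb (4, 5, 6) [ 550.  -444.7    1.     0. ] 0.09
bulb (4, 5, 6) [ 549.2 -443.9   -6.9    0. ] 0.055
bulb (1, 2, 4, 5, 6) [ 549.4 -444.3    1.     0. ] 0.18
bulb (1, 2, 4, 5, 6) [ 549.4 -443.9   -2.9    0. ] 0.141
bulb2 (1, 2) [ 548.9 -443.7    1.     0. ] 0.03
bulb2 (1, 2) [ 548.5 -443.9    1.5    0. ] 0.03
bulb2 (4, 5, 6) [ 549.4 -444.2    1.     0. ] 0.03
bulb2 (4, 5, 6) [ 549.2 -444.    -1.9    0. ] 0.026
bulb2 (1, 2, 4, 5, 6) [ 549.2 -443.9    1.     0. ] 0.07
bulb2 (1, 2, 4, 5, 6) [ 5.493e+02 -4.439e+02 -2.000e-01  0.000e+00] 0.066
body (1, 2) [ 548.4 -444.     1.     0. ] 0.104
body (1, 2) [ 548.1 -444.3    1.5    0. ] 0.105
body (4, 5, 6) [ 550.2 -445.     1.     0. ] 0.165
body (4, 5, 6) [ 549.1 -443.7  -12.7    0. ] 0.067
body (1, 2, 4, 5, 6) [ 549.7 -444.3    1.     0. ] 0.309
body (1, 2, 4, 5, 6) [ 549.7 -444.    -5.2    0. ] 0.244
```

View pics/bot.png

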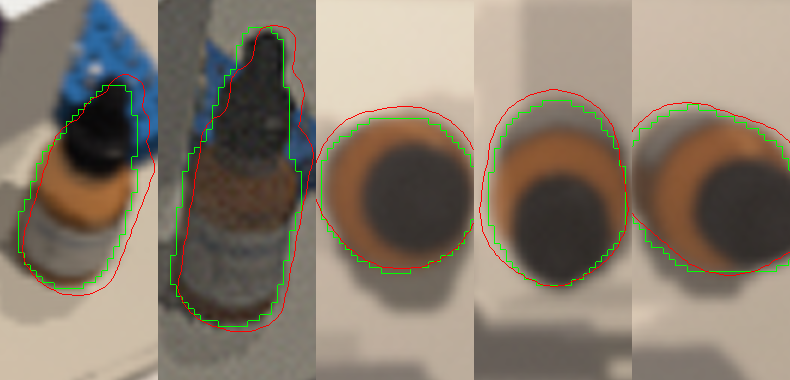

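The bottle is consistent at (549,−444) with base z≈1 mm in every view, though its shoulder starts lower than the text suggests. I'll check the nearby obstacles and reachability, then move the bottle with the grip axis turned 20° so the finger misses the block.

```bash
cat > act.py <<'E'
from workcell import env
from h import *
def st(msg=''):
    s=env.read_state(); print(msg,'t%.1f'%s['clock'],np.round(s['position'],4),np.round(s['tool_rot'],1),'open %.3f'%s['opening'],'F',np.round(s['force'],1),'ff',np.round(s['finger_force'],1)); return s
def pick(x,y,z,yaw,op,force,zt=.22):
    R=[180,0,yaw]
    env.goto([x,y,zt],R); env.gripper_to(op)
    env.move_straight([x,y,z+.03],rate=.2); hit=env.move_straight([x,y,z],rate=.05,force_limit=8)
    st('at %s'%hit); env.gripper_to(0,grasp_force=force); st('gripped')
    env.move_straight([x,y,z+.02],rate=.05); env.move_straight([x,y,zt],rate=.2); return st('lifted')
def put(x,y,z,yaw,op,zt=.22):
    env.move_straight([x,y,zt],rotation=[180,0,yaw],rate=.25)
    env.move_straight([x,y,z+.02],rate=.2); env.move_straight([x,y,z+.004],rate=.04)
    hit=env.move_straight([x,y,z-.004],rate=.015,force_limit=2.5)
    s=st('down %s'%hit); env.gripper_to(op); env.dwell(.2)
    env.move_straight([x,y,zt],rate=.2); st('released'); return s['position']
E
python3 - <<'E'
from act import *
o=pickle.load(open('cap.pkl','rb'))
f=o[1][1]; M=Ro.from_euler('xyz',f['orientation'],degrees=True).as_matrix()
for n,u,v in (('spray',345,160),('pump',318,128),('glass',400,226),('canister',462,298),('aerosol',375,192)):
    d=M@np.array([(u-f['cx'])/f['fx'],-(v-f['cy'])/f['fy'],-1]); print(n,np.round(f['position']-d*f['position'][2]/d[2],3))
for p,y in (([.549,-.444,.037],-110),([.549,-.444,.22],-110),([.545,.003,.04],-110),([.557,-.373,.055],-87.6),([.465,.003,.058],-87.6),([.592,-.403,.006],-90),([.503,-.206,.01],-96)):
    q=env.inverse_kinematics(p,[180,0,y]); print(p,None if q is None else np.round(q,0))
E
```

```text
spray [ 0.733 -0.084  0.   ]
pump [0.738 0.062 0.   ]
glass [ 0.723 -0.325  0.   ]
canister [ 0.718 -0.524  0.   ]
aerosol [ 0.735 -0.213  0.   ]
[0.549, -0.444, 0.037] [-26.  39.   1.   0. -52.   6.]
[0.549, -0.444, 0.22] [-26.  30.  13.   0. -73.   6.]
[0.545, 0.003, 0.04] [ 17.  26. -24.   0. -40. -37.]
[0.557, -0.373, 0.055] [-20.  35.  -4.   0. -51.  22.]
[0.465, 0.003, 0.058] [ 20.  18. -34.   0. -38. -18.]
[0.592, -0.403, 0.006] [-21.  42.   2.   0. -50.  21.]
[0.503, -0.206, 0.01] [ -5.  29. -25.   0. -36.  -1.]
```

```bash
python3 - <<'E'
from act import *
s=pick(.5492,-.4440,.037,-110,.6,12)
if .25<s['opening']<.45:
    print('rel',put(.545,.003,.0405,-110,.6))
E
```

```text
at False t9.4 [ 0.5493 -0.4441  0.037 ] [-180.   -0. -110.] open 0.605 F [ 0.1 -0.2 -0.7] ff 0.0
gripped t9.9 [ 0.5492 -0.444   0.0372] [-180.   -0. -110.] open 0.352 F [-0.   1.   1.4] ff 12.0
lifted t11.4 [ 0.5485 -0.4434  0.2181] [ 1.798e+02  1.000e-01 -1.100e+02] open 0.352 F [-0.6 -0.4 -1.1] ff 12.0
down True t15.2 [0.5449 0.0031 0.0395] [ 180.   -0. -110.] open 0.352 F [-0.6  0.7  4. ] ff 12.0
released t17.2 [0.5441 0.0029 0.2187] [ 1.798e+02 -1.000e-01 -1.100e+02] open 0.601 F [-0.2 -0.3 -0.2] ff 0.0
rel [0.54492012 0.00312224 0.0394503 ]
```

```bash
python3 - <<'E'
from act import *
s=pick(.5569,-.3730,.055,-87.6,.6,10,.24)
if .3<s['opening']<.5:
    print('rel',put(.465,.003,.058,-87.6,.6,.24))
f=env.grab_frame('wrist'); cv2.imwrite('pics/mat.png',f['image'])
out=[]
for p in ([.55,-.40,.26],[.62,-.37,.26]):
    env.goto(p,[180,0,-90]); f=env.grab_frame('wrist'); r=env.trace(f,'bur_block'); out.append((f,r[0]['mask'])); print(r[0]['score'])
cv2.imwrite('pics/blk.png',f['image'])
for u in ((0,),(1,),(0,1)):
    for z in (0,1): print(u,[np.round(q,4) for q in fit([out[i] for i in u],[box(.034,.058,.02)],[.592,-.403,.001,0],(0,1,2,3) if z else (0,1,3))])
st()
E
```

```text
at False t20.5 [ 0.5571 -0.3731  0.055 ] [-180.    -0.   -87.6] open 0.600 F [-0.5 -0.9  0.5] ff 0.0
gripped t21.0 [ 0.5569 -0.373   0.0553] [-180.    -0.   -87.6] open 0.390 F [-0.9  0.6  1.6] ff 9.9
lifted t22.5 [ 0.5562 -0.3725  0.2382] [ 1.798e+02  1.000e-01 -8.760e+01] open 0.393 F [-0.1  0.8 -1.9] ff 9.9
down True t26.1 [0.4647 0.0029 0.0572] [180.   -0.  -87.6] open 0.390 F [-1.   0.3  2.3] ff 10.0
released t28.0 [0.4641 0.0029 0.2388] [179.8  -0.  -87.6] open 0.597 F [ 0.3  0.4 -0.6] ff 0.0
rel [0.46465989 0.00294694 0.0572247 ]
0.94
0.58
(0,) [array([ 0.5924, -0.4013,  0.001 ,  0.0323]), np.float64(0.0072)]
(0,) [array([ 0.5919, -0.4021,  0.0045,  0.0343]), np.float64(0.0073)]
(1,) [array([ 0.5925, -0.4027,  0.001 ,  0.0086]), np.float64(0.0051)]
(1,) [array([ 0.5921, -0.4022, -0.0049,  0.0144]), np.float64(0.0027)]
(0, 1) [array([ 0.5924, -0.4019,  0.001 ,  0.0094]), np.float64(0.0195)]
(0, 1) [array([ 5.924e-01, -4.020e-01,  5.000e-04,  1.600e-02]), np.float64(0.0192)]
 t30.2 [ 0.6199 -0.3695  0.2603] [180.  -0. -90.] open 0.602 F [-0.2 -0.3  0.7] ff 0.0
```

View pics/mat.png

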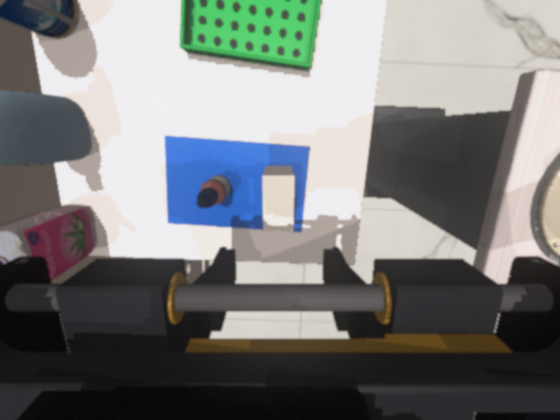

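View pics/blk.png

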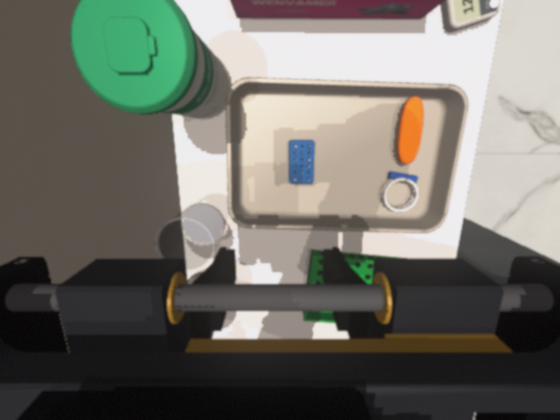

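The mat view shows the bottle at (215,190) and the carton at (280,195), both standing on the mat. The tray view shows the block clear at (302,162), with the brush and coil unmoved. Now I'll move the block to the basket.

```bash
python3 - <<'E'
from act import *
s=pick(.5924,-.4021,.005,-89,.6,15,.2)
if .3<s['opening']<.5:
    print('rel',put(.503,-.206,.010,-95.8,.6,.2))
    env.goto([.46,-.16,.26],[180,0,-90]); f=env.grab_frame('wrist'); cv2.imwrite('pics/bsk.png',f['image'][:300])
E
```

```text
at False t32.5 [ 0.5925 -0.4022  0.0049] [180.  -0. -89.] open 0.602 F [ 0.6 -1.3 -0.3] ff 0.0
gripped t33.0 [ 0.5923 -0.4022  0.0053] [180.  -0. -89.] open 0.391 F [-0.1 -0.3  0.8] ff 15.0
lifted t34.6 [ 0.5916 -0.4015  0.1981] [ 1.798e+02  1.000e-01 -8.900e+01] open 0.384 F [ 0.6 -0.4 -0.8] ff 15.0
down True t37.6 [ 0.503  -0.206   0.0068] [180.   -0.  -95.8] open 0.391 F [-0.3  0.1  3.7] ff 15.0
released t39.6 [ 0.5021 -0.2057  0.1987] [179.7   0.  -95.8] open 0.602 F [ 0.7 -0.3  0.3] ff 0.0
rel [ 0.50296355 -0.2059838   0.00675826]
```

View pics/bsk.png

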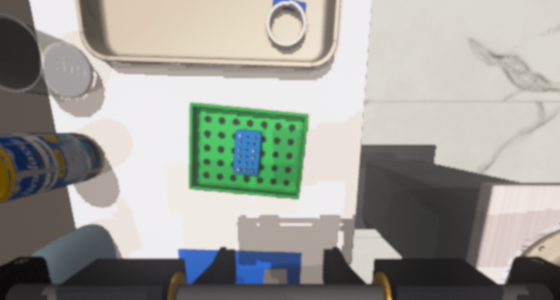

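The basket view shows the block standing in the middle of the basket at (247,152). Now I'll return the carton and then the bottle.

```bash
python3 - <<'E'
from act import *
s=pick(.4649,.0030,.0575,-87.6,.6,10,.24)
assert .3<s['opening']<.5
print('rel',put(.5569,-.3730,.0553,-87.6,.6,.24))
s=pick(.5449,.0031,.0397,-110,.6,12)
assert .25<s['opening']<.45
print('rel',put(.5492,-.4440,.0372,-110,.6))
out=[]
for p in ([.58,-.38,.26],[.55,-.45,.26]):
    env.goto(p,[180,0,-90]); f=env.grab_frame('wrist'); out.append(('wrist',f,{t:env.trace(f,t)[0]['mask'] for t in ['oil_bottle','strip_carton']}))
cv2.imwrite('pics/end_w.png',out[0][1]['image'])
env.goto([.5,0,.3],[180,0,-90])
for n in('scene','side'):
    f=env.grab_frame(n); out.append((n,f,{t:env.trace(f,t)[0]['mask'] for t in ['oil_bottle','strip_carton']}))
cv2.imwrite('pics/end_s.png',out[2][1]['image'])
B=[cyl([(.0155,0),(.0155,.052)]),cyl([(.0155,.052),(.010,.064)]),cyl([(.010,.064),(.010,.080)]),cyl([(.006,.08),(.004,.102)])]
for u in ((0,1),(2,3)):
    print('bottle',fit([(out[i][1],out[i][2]['oil_bottle']) for i in u],B,[.549,-.444,.001,0],(0,1)))
    print('carton',fit([(out[i][1],out[i][2]['strip_carton']) for i in u],[box(.034,.062,.088)],[.557,-.373,.001,.04],(0,1,3)))
st()
E
```

```text
at False t42.7 [0.4651 0.003  0.0575] [180.   -0.  -87.6] open 0.599 F [0.4 0.1 0.9] ff 0.0
gripped t43.1 [0.465  0.003  0.0577] [-180.     0.   -87.6] open 0.390 F [ 0.3 -0.6  0.9] ff 10.0
lifted t44.7 [0.4639 0.0029 0.2386] [179.8  -0.  -87.6] open 0.391 F [-0.3 -0.1 -1.6] ff 10.0
down True t48.3 [ 0.5569 -0.3732  0.0549] [180.   -0.  -87.6] open 0.388 F [-0.1  0.1  4.3] ff 10.0
released t50.2 [ 0.5562 -0.3725  0.2384] [179.7   0.2 -87.6] open 0.602 F [-0.7  0.3 -0.6] ff 0.0
rel [ 0.55693088 -0.37321976  0.05490157]
at False t53.5 [0.5451 0.0031 0.0397] [-180.   -0. -110.] open 0.603 F [-0.3  0.  -0.4] ff 0.0
gripped t54.0 [0.545  0.0031 0.0399] [-180.    0. -110.] open 0.353 F [-0.4  0.3  1.3] ff 12.0
lifted t55.5 [0.5439 0.003  0.2185] [ 1.798e+02 -1.000e-01 -1.100e+02] open 0.354 F [ 0.3 -0.3 -1.1] ff 12.0
down True t59.4 [ 0.5494 -0.4442  0.0373] [-180.   -0. -110.] open 0.356 F [-0.4  0.3  3.7] ff 12.0
released t61.3 [ 0.5486 -0.4435  0.2183] [ 1.797e+02  1.000e-01 -1.100e+02] open 0.599 F [-0.4  0.8 -0.6] ff 0.0
rel [ 0.54941959 -0.44417489  0.03727029]Traceback (most recent call last):
  File "<stdin>", line 14, in <module>
IndexError: list index out of range
```

One trace found nothing, so the script stopped. The arm should be in its park pose; I'll repeat the check.

```bash
python3 - <<'E'
from act import *
env.goto([.5,0,.3],[180,0,-90]); st()
B=[cyl([(.0155,0),(.0155,.052)]),cyl([(.0155,.052),(.010,.064)]),cyl([(.010,.064),(.010,.080)]),cyl([(.006,.08),(.004,.102)])]
for n in('scene','side'):
    f=env.grab_frame(n); cv2.imwrite(f'pics/end_{n}.png',f['image'])
    for t,P,p0,fr in (('oil_bottle',B,[.549,-.444,.001,0],(0,1)),('strip_carton',[box(.034,.062,.088)],[.557,-.373,.001,.04],(0,1,3))):
        r=env.trace(f,t); print(n,t,[(round(q['score'],2),int(q['mask'].sum())) for q in r], r and fit([(f,r[0]['mask'])],P,p0,fr))
E
```

```text
t64.6 [ 5.000e-01 -2.000e-04  2.999e-01] [180.  -0. -90.] open 0.600 F [ 0.1  0.3 -0.9] ff 0.0
scene oil_bottle [(0.85, 504)] (array([ 0.54899905, -0.44478451,  0.001     ,  0.        ]), np.float64(0.009694689884781837))
scene strip_carton [(0.68, 1281)] (array([ 0.55744474, -0.37249846,  0.001     , -0.00078974]), np.float64(0.01139789167791605))
side oil_bottle [(0.72, 669), (0.71, 459), (0.62, 2152)] (array([ 0.54975386, -0.44343707,  0.001     ,  0.        ]), np.float64(0.030677221715450287))
side strip_carton [(0.85, 1821), (0.16, 663)] (array([ 0.55666862, -0.37299126,  0.001     ,  0.06919084]), np.float64(0.0036419911775738))
```

View pics/end_scene.png

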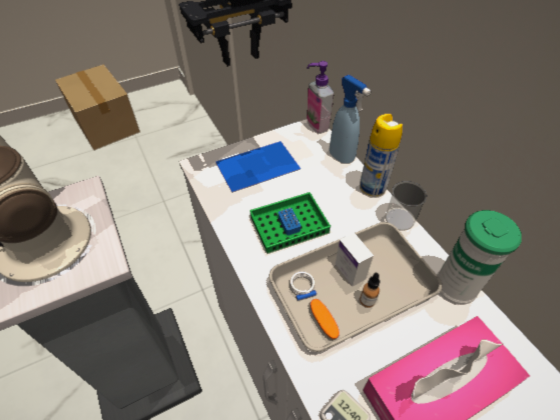

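View pics/end_w.png

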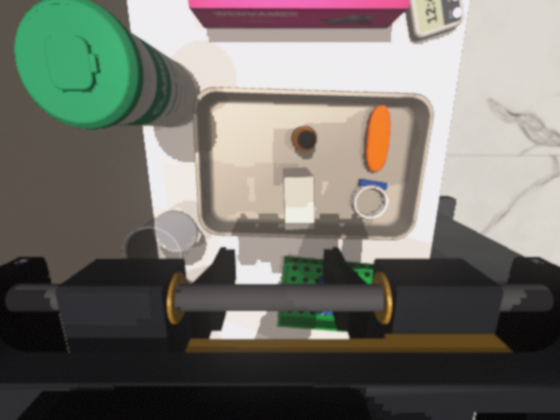

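The final views show the bottle at (305,138) and the carton at (300,203), the same pixels as at the start. The block is in the basket at (290,220) in the scene view, and the brush and coil haven't moved. Handing in.

```bash
python3 -c "
from workcell import env
print(env.close_job())"
```

```text
the job is handed in; nothing more can be done
None
```

The job is handed in at about 65 s: the bur block stands in the green basket, the bottle and carton are back where they stood (positions within about 1 mm of the first measurements), and the coil and brush look unmoved in the final pictures.

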